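# Angle a tongued floor board into its groove and press it flat under the spring catch

### The arm

A 6-joint arm with a two-finger parallel gripper is mounted at the origin on the work surface. World frame = base frame: x ahead of the robot, y to its left, z up, the work surface at z = 0. Lengths are in mm, angles in degrees, forces in N, time in s.
With the tool pointing down it reaches from about 325 to 750 mm from the base axis. Payload 7.6 kg.
Tool frame: the origin (TCP) lies at the very end of the fingers, on their centre line; the grasp point (between the pads) lies 19 mm behind it (manip.grip_point_offset is the distance from the TCP to the grasp point, in mm); z points along the fingers, y is the direction in which the jaws open and shut (so a half turn about z gives the same grasp; the last joint's range is limited). The gripper opens to 85 mm and grips with 20 to 120 N. Pads are 22 mm wide; open, the fingers measure 114 mm over their backs; the gripper's body (76 mm by 85 mm) begins 54 mm behind the grasp point. The pads swing forward as they close: fully open they stand 13 mm farther back than shut.
Start: joints at [60.774, 2.991, 80.254, -0, 96.75, -4.028], TCP at [223.512, 475.069, 204.923] pointing down, gripper open.
Joint ranges: [-166.34, 166.34], [-52.06, 124.39], [6.96, 135.62], [-60.46, 240.46], [14.63, 156.25], [-167.68, 167.68]. Speed limits (degrees/s): [147.25, 147.25, 172.46, 180, 180, 180].

### API

Orientations are given as [roll, pitch, yaw] about the fixed x, y, z axes, in that order (R = Rz(yaw) Ry(pitch) Rx(roll)).
In Python, from rig import manip gives the robot as it stands.
- The arm moves only by the tool apply_moves, never from a script. Its argument "series" is a list of rows, each a list of 3 entries, a list of its own where there are three numbers: the shift along the tool's x, y, z in cm, then the turn, a rotation vector about the tool's x, y, z in degrees, then the closure in counts, from 0 (fully open) to 255 (shut). In form: [[[dx, dy, dz], [rx, ry, rz], jaw], ...]. A call has 1 to 20 rows; each row shifts and turns the commanded pose from where the row before left it, along the tool's axes as they then stand; what a row does not reach is not made up. A row lasts 1/8 s, in which the tool goes at most 62.5 mm and 10.7 degrees, less where a joint would pass 70% of its speed; a pose out of reach is approached as far as the arm can. A call with a gripper value outside its range is refused whole. The fingers move at their own pace and stop on an object; "force" is the grip in N (left out, the last holds). Time passes only in rows, so rows that do not move let the fingers close. It gives the time, the measured TCP pose, the force and the opening at its end, in the units of the state.
- manip.state(): the state, without advancing time (a new reading comes with each control period).
- manip.snapshot(name): name is "scene" or "top" or "wrist"; returns (picture, depth): 384x512x3 uint8, blue, green, red; 384x512 float32, mm along the optical axis (not along the pixel's ray), 0 where there is no reading.
- manip.get_calibration(name): a dict with "vertical_fov" (degrees; the focal length in pixels is half the picture's height over the tangent of half this angle, whatever the lens; pixels are square), "cx", "cy" (the principal point, pixels), "rvec" (rotation vector, rad) and "tvec" (3), from world to camera coordinates, as OpenCV has them; the wrist camera has in their place "mount" (4x4, takes a point from camera to tool coordinates, whose origin is the TCP and whose axes are the flange's). Camera axes: x right, y down, z forward; pixel columns grow to the right and rows downward; lengths in mm; the calibration is good to about 2 mm. A picture is of the moment at which its call begins: read the wrist's pose just before it. get_calibration takes no time and is no camera call.
- manip.finish_job(): hands the job in, once; it reports no verdict.
Trained networks look in the newest picture that a camera, given by its name, has taken for a name from the list of things; names that differ only in an ending like _2 or _b are one class to them, and where a whole thing is asked for, a point or a joint stands for the part that bears it (a point fixed in the world has none). Each returns a list of dicts, best first, with "p" (0 to 1); they miss things now and then, are a little off and sometimes report something else, mostly with a low value. They report only what shows in the picture. A call takes as long as a camera call. They do not tell look-alikes from the thing itself.
- manip.boxes_of(thing, camera): "bbox" ([left, top, right, bottom] in pixels, round what is visible of it).
- manip.pinpoint(thing, camera): "position" ([row, column] in pixels: a listed point, or the origin of a listed thing).
The state is a dict: "clock": time; "qpos": joint angles; "joint_velocities": joint speeds; "tau": joint torques, N m; "tool_pos": TCP position; "orientation": TCP orientation; "contact_force": force on the tool from outside, world axes, zero at the start; "moment": the same for the moment, N m; "width": finger opening in mm.
Only numpy, scipy, OpenCV 4.12 (cv2) and the standard library are available. Lean on these libraries where they do the work, as an engineer would, in place of code of your own. Each camera call takes 0.05 s, during which the arm holds its last target. There are 200 camera calls.

### The job

Fit the loose tongued board into the gap of the raised floor section: hold it at an angle with its far end up, push its tongue fully home in the groove of the fixed board, then lower it and press it down flat until the spring catch snaps over its far end, in line with the fixed board. Lower it under control rather than dropping it, feel your way and do not force it or push hard against the section, leave the other things on the bench where they are, and let go at the end.

Things in the scene. Friction and masses are not known exactly. Their poses are not given: they have to be found in the camera images.
- deck: Raised floor section, fixed. Origin on the underside of its plywood base (x -182 to 158, y +-65, 12 mm thick); x along the boards, z up. On it a top frame (battens, fixed board, catch), clamped rigidly in slots, up to 8 mm to either side along x of all places given here: no listed pose shows where, so feel for the joint. Battens 110 wide at x -170 to -130, -110 to -60, 77 to 133; tops z = 34 mm.
- joint (a point): Nominal top edge of the fixed board's end (deck x -80, y 0, z 60 mm; truly up to 8 mm off along deck x). Fixed board: 90 long, running from here to deck -x, 56 wide (y), 26 thick. Its end faces deck +x and has a groove, open at both sides, 18 mm deep, z = 38 to 51 mm, under a 9 mm upper lip. Axes as the deck's.
- deck_seat (a point): Nominal place (deck x 10, y 0, z 34 mm) of the loose board's origin when home and flat; truly up to 8 mm off along deck x. Axes as the deck's. The loose board then bridges two battens with 22 mm of free space under its middle.
- board: Loose wooden board, 180 (x) x 56 (y) x 26 (z) mm, 0.2 to 0.42 kg; origin at the centre of its underside, z up; starts flat on the bench. Tongue on its -x end. Home, its axes match the deck's, its shoulder (x = -90) meets the joint, its top is level with the fixed board and its +x end is under the catch nose. Over 45 N against the floor section is forcing it.
- tongue (a point): Tip of the board's tongue (board x -106, y 0, z 12.5 mm). Tongue: 16 long, 7 thick (z 9 to 16), 52 wide, round nose. It fits the groove at tilts of 10 to 18 degrees, far end up. At 15 to 17 degrees it is in as far as it goes when the board's top shoulder edge (board x -90, z 26) meets the edge at joint, level with it within 2 mm.
- tail (a point): Top edge of the board's plain end, mid width (board x 90, y 0, z 26 mm). At a tilt of 15 to 17 degrees this end passes over the catch, if the board comes in along its own slope (level, it would scrape the nose).
- catch (a joint): Spring catch facing the groove: steel post (nominal face x 102, 26 wide), nose tip x 96.5, z 63, sloping up to x 104, z 77; housing to x 133, z 58. 0 = forward; grows pushed back to deck +x (7 mm; spring 5 N at 0, 9 N at 7). The board's end coming down pushes it 3 to 6 mm (jams if the tongue is 2 mm short of home); it snaps forward over a seated board. Needs some 6 to 20 N down at mid board.
- screwdriver: Bystander: screwdriver, 190 mm, lying between the stations. Leave it.
- tape: Bystander: tape measure, 62 x 32 x 60 mm. Leave it.
- offcut: Bystander: plain offcut of board without tongue, 110 x 56 x 26 mm. Leave it.
- glue: Bystander: glue bottle, 170 mm high. Leave it.
- tin: Bystander: steel tin, 70 mm across, 50 mm high. Leave it.
- hammer: Bystander: hammer. Leave it.
There are look-alikes about, which are no part of the job. What is shaped like the board but blue or yellow is not meant.

How it is judged (in metres and radians):
On the way:
1. the tongue is brought into the groove with the board held at an angle (x of tongue in the frame of deck below -0.0825 m and z of tongue in the frame of deck between 0.036 and 0.053 m and y of tongue in the frame of deck between -0.02 and 0.02 m and angle between board's own z axis and vertical above 0.14 rad), for 0.1 s.
At the end, for the whole second after the job is handed in: Board flat on the battens (height within 2 mm, 0.025 rad), tongue in the groove, far end locked under the catch, which is forward again (within 2.5 mm); in line with the fixed board (6 mm, 0.06 rad), within 10.5 mm of the nominal seat; at rest (z of board in the frame of deck_seat between -0.002 and 0.002 m and x of board in the frame of deck_seat between -0.0105 and 0.0105 m and y of board in the frame of deck_seat between -0.006 and 0.006 m and angle between the z axis of board and the z axis of deck, either way round below 0.025 rad and angle between the x axis of board and the x axis of deck, either way round below 0.06 rad and value of joint catch below 0.0025 m and linear speed of board below 0.01 m/s); the robot touches nothing.
It fails at once if the board is forced: more than 45 N between board and floor section (contact force between board and deck above 45 N).
It fails at once if the arm or fingers push the floor section with more than 25 N (contact force between any of the fingers, the arm and deck above 25 N).
It fails at once if the board is dropped or flung (turning faster than 2.5 rad/s) (angular speed of board above 2.5 rad/s).
It fails at once if a bystander is moved more than 30 mm (distance of any of screwdriver, tape, offcut, glue, tin, hammer from where it was at the start of the episode above 0.03 m).
It also fails if it takes over 61 s, if anything falls off the work surface, if the arm or the gripper's body presses on something with over 40 N, if the wrist force passes 120 N, or if a joint passes its speed limit or range.

## Working session

There is one attempt and no reset: what is moved stays moved. The work goes in short steps, Python scripts to look and compute and a tool call to move; the robot and the scene stay as the last step left them, time stands still between calls to the robot, and variables do not carry over. Pictures are saved under pics/ and viewed, about 8 in all and at most 12, crops included, and the job is handed in when it is done.

Besides the shell and the picture viewer there is one more tool, called after ">>>" as name(argument=value, ...) on one line, values as JSON. apply_moves: Moves the arm, as the interface text tells. Its arguments: {"type":"object","properties":{"series":{"type":"array","items":{"type":"array"}},"force":{"type":"number"}},"required":["series"]}

```bash
ls; mkdir -p pics; cat > h.py <<'E'
import numpy as np, cv2
from scipy.spatial.transform import Rotation as R
from rig import manip
def cam(name, st=None):
    c=manip.get_calibration(name); f=192/np.tan(np.radians(c["vertical_fov"])/2)
    if "mount" in c:
        st=st or manip.state(); T=np.eye(4); T[:3,:3]=R.from_euler('xyz',st["orientation"],degrees=True).as_matrix(); T[:3,3]=st["tool_pos"]
        return f,c["cx"],c["cy"],T@np.array(c["mount"])
    T=np.eye(4); T[:3,:3]=R.from_rotvec(np.array(c["rvec"]).ravel()).as_matrix(); T[:3,3]=np.array(c["tvec"]).ravel()
    return f,c["cx"],c["cy"],np.linalg.inv(T)
def cloud(cm,d):
    f,cx,cy,T=cm; v,u=np.mgrid[:d.shape[0],:d.shape[1]]
    P=np.stack([(u-cx)*d/f,(v-cy)*d/f,d],-1)
    W=P@T[:3,:3].T+T[:3,3]; W[d==0]=np.nan
    return W
E
cat > a.py <<'E'
from h import *
print(manip.state())
for n in ("scene","top"):
    im,d=manip.snapshot(n); cv2.imwrite(f"pics/{n}0.png",im); W=cloud(cam(n),d); np.save(f"{n}W.npy",W)
    print(n, manip.get_calibration(n))
    for t in ("board","deck","joint","deck_seat","tongue","tail","catch"):
        for r in manip.pinpoint(t,n)[:3]:
            v,u=map(int,np.round(r["position"])); print(t,round(r["p"],2),v,u,np.round(W[min(max(v,0),383),min(max(u,0),511)],1))
E
python3 a.py
```

```text
pics
{'clock': 0.0, 'qpos': array([ 6.07736675e+01,  3.02821543e+00,  8.03145539e+01,  7.20648973e-05,
        9.67478901e+01, -4.02932334e+00]), 'joint_velocities': array([-0.03289574, -0.01398075,  0.10657724,  0.00919134,  0.03036456,
        0.04351419]), 'tau': array([-8.02715549e-04, -3.81672335e+01, -3.60186160e+01, -1.27095450e-04,
        6.22040723e-03,  6.84063494e-06]), 'tool_pos': array([223.33252449, 474.75075427, 204.04982623]), 'orientation': array([-1.79909570e+02, -6.44176182e-03,  1.54802994e+02]), 'contact_force': array([ 0.0789314, -0.1999561, -0.3605209]), 'moment': array([-0.0330081 , -0.00060427,  0.04387785]), 'width': 85.23082211075223}
scene {'vertical_fov': 42.8553990635087, 'cx': 254.4704200848496, 'cy': 184.9766284229856, 'rvec': array([ 0.63836201,  2.78087918, -0.94643513]), 'tvec': array([ 494.3932776 , -121.52235177, 1772.08398893])}
board 0.97 161 235 [ 535.1 -184.9   28.2]
board 0.78 186 174 [ 765.4 -173.9   29.3]
board 0.6 131 294 [ 280.7 -221.1   28.3]
joint 0.84 244 312 [463.  228.8  36.6]
joint 0.2 108 207 [ 520.4 -479.8   23.4]
deck_seat 0.71 261 290 [545.2 241.7  16.5]
tongue 0.93 118 315 [ 172.9 -252.5   19.9]
tongue 0.91 170 151 [ 812.8 -276.6   27. ]
tongue 0.78 140 254 [ 420.3 -270.9   -2.1]
tail 0.93 139 273 [ 364.2 -226.8   19.3]
tail 0.9 175 222 [ 600.3 -149.3   25.4]
tail 0.67 193 194 [ 711.3 -134.9    5. ]Traceback (most recent call last):
  File "a.py", line 7, in <module>
    for r in manip.pinpoint(t,n)[:3]:
             ~~~~~~~~~~~~~~^^^^^
ValueError: it knows: board, deck, deck_seat, glue, hammer, joint, offcut, screwdriver, tail, tape, tin, tongue
```

```bash
sed -i 's/,"catch")/)/; s/"scene","top"/"top",/' a.py; python3 a.py | grep -v qpos; python3 -c "
import cv2,numpy as np
a=cv2.imread('pics/scene0.png');b=cv2.imread('pics/top0.png')
cv2.imwrite('pics/t0.png',cv2.resize(b,(800,600)))"
```

```text
9.67497960e+01, -4.02777643e+00]), 'joint_velocities': array([ 0.19416162,  0.00019843, -0.04589285, -0.03881642,  0.07462411,
       -0.09832562]), 'tau': array([-9.81284356e-04, -3.81038547e+01, -3.59812188e+01, -1.25571946e-04,
        1.92988693e-03, -5.75688523e-05]), 'tool_pos': array([223.46983218, 474.99775832, 204.72373966]), 'orientation': array([-1.79982904e+02, -1.17873594e-03,  1.54801582e+02]), 'contact_force': array([0.2631596 , 0.31704076, 0.45731962]), 'moment': array([-0.04137391,  0.02578282, -0.01021579]), 'width': 85.04912207471082}
top {'vertical_fov': 46.81914725983254, 'cx': 250.56909314355764, 'cy': 194.73185831895339, 'rvec': array([ 2.1447203 , -2.0889916 ,  0.19694467]), 'tvec': array([  -5.70443505,  523.79154259, 1259.9517385 ])}
board 0.78 201 318 [ 514.8 -194.6   25.1]
board 0.55 282 334 [ 277.2 -240.6   24.4]
deck 0.8 189 174 [542.  241.8  17.1]
deck 0.33 229 332 [ 432.4 -237.3   17.1]
joint 0.9 211 167 [467.6 250.7  57.9]
deck_seat 0.78 183 171 [560.4 252.   17.3]
tongue 0.9 231 333 [ 428.  -242.6    4.3]
tongue 0.58 111 349 [ 804.  -292.5   23.1]
tongue 0.55 322 338 [ 163.7 -255.1    2.2]
tail 0.98 250 328 [ 370.8 -227.5    2.1]
tail 0.71 138 297 [ 715.2 -131.5   12.2]
tail 0.57 173 308 [ 599.3 -163.8   30.3]
```

View pics/t0.png

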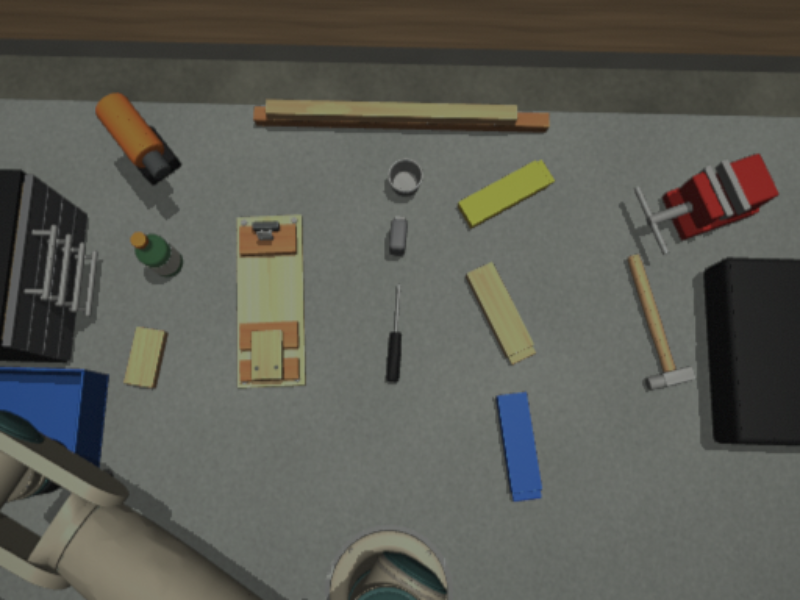

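View pics/scene0.png

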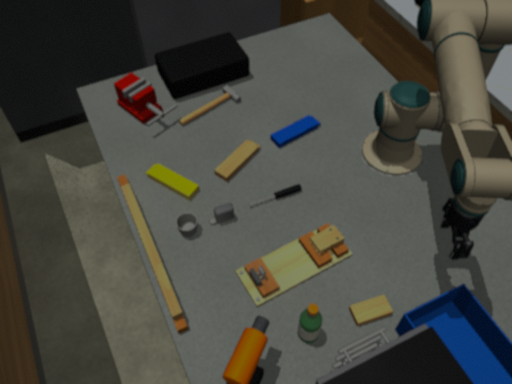

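```bash
cat > b.py <<'E'
from h import *
W=np.load("topW.npy"); im=cv2.imread("pics/top0.png")
hsv=cv2.cvtColor(im,cv2.COLOR_BGR2HSV)
def rect(m,lab):
    m=cv2.morphologyEx(m.astype(np.uint8),cv2.MORPH_OPEN,np.ones((3,3)))
    n,l,s,c=cv2.connectedComponentsWithStats(m)
    k=1+np.argmax(s[1:,4]); P=W[l==k]; P=P[~np.isnan(P[:,0])]
    r=cv2.minAreaRect(P[:,:2].astype(np.float32)); print(lab,s[k],"z",np.percentile(P[:,2],[5,50,95]).round(1),r,cv2.boxPoints(r).round(1).tolist())
x,y,z=W[...,0],W[...,1],W[...,2]
print("bench z",np.nanmedian(z[(abs(x-450)<40)&(abs(y)<30)]))
print(hsv[201,318],hsv[140,325],hsv[189,174])
rect((abs(x-515)<110)&(abs(y+200)<75)&(z>13)&(hsv[...,1]>50),"board")
rect((abs(x-545)<230)&(abs(y-245)<90)&(z>6)&(hsv[...,1]>40),"deck")
rect((abs(x-430)<80)&(abs(y-245)<50)&(z>50),"fixed")
rect((x>580)&(x<720)&(abs(y-245)<75)&(z>26)&(z<45),"batten")
E
python3 b.py
```

```text
bench z 3.6516136304524025
[ 31  78 144] [ 48  11 111] [ 34  72 149]
board [ 299  169   43   63 1207] z [17.4 26.9 31.5] ((519.4522705078125, -202.29507446289062), (195.083251953125, 56.57121276855469), 26.690750122070312) [[419.6000061035156, -220.8000030517578], [445.0, -271.3999938964844], [619.2999877929688, -183.8000030517578], [593.9000244140625, -133.1999969482422]]
deck [ 152  138   44  110 4378] z [ 9.7 16.9 62.1] ((537.090576171875, 246.15826416015625), (340.6239929199219, 128.89920043945312), 4.057995796203613) [[362.6000061035156, 298.3999938964844], [371.79998779296875, 169.8000030517578], [711.5, 193.89999389648438], [702.4000244140625, 322.5]]
fixed [161 211  20  32 610] z [56.  61.1 65.6] ((422.9860534667969, 237.8389892578125), (90.82972717285156, 55.288848876953125), 3.829136610031128) [[375.79998779296875, 262.3999938964844], [379.5, 207.1999969482422], [470.1000061035156, 213.3000030517578], [466.5, 268.5]]
batten [153 143  37  20 559] z [29.9 35.4 40. ] ((652.1590576171875, 255.21812438964844), (57.45784378051758, 111.0324935913086), 4.227018356323242) [[619.4000244140625, 308.5], [627.5999755859375, 197.6999969482422], [684.9000244140625, 202.0], [676.7000122070312, 312.70001220703125]]
```

>>> apply_moves(series=[[[-4.68, -4.01, 0], [0, 0, 0], 0], [[-4.68, -4.01, 0], [0, 0, 0], 0], [[-4.68, -4.01, 0], [0, 0, 0], 0], [[-4.68, -4.01, 0], [0, 0, 0], 0], [[-4.68, -4.01, 0], [0, 0, 0], 0], [[-4.68, -4.01, 0], [0, 0, 0], 0], [[-4.68, -4.01, 0], [0, 0, 0], 0], [[-4.68, -4.01, 0], [0, 0, 0], 0], [[-4.68, -4.01, 0], [0, 0, 0], 0], [[-4.68, -4.01, 0], [0, 0, 0], 0], [[-4.68, -4.01, 0], [0, 0, 0], 0], [[-4.68, -4.01, 0], [0, 0, 0], 0]], force=100)

```text
clock: 2.2
tool_pos: [527.4, -201.5, 205.0]
orientation: [180.0, 0.0, 154.8]
contact_force: [0.7, 0.5, -0.1]
width: 85.6
```

>>> apply_moves(series=[[[0, 0, 0], [0, 0, 10.6], 0], [[0, 0, 0], [0, 0, 10.6], 0], [[0, 0, 0], [0, 0, 10.6], 0], [[0, 0, 0], [0, 0, 10.6], 0], [[0, 0, 0], [0, 0, 10.6], 0], [[0, 0, 0], [0, 0, 10.6], 0], [[0, 0, 0], [0, 0, 10.6], 0], [[0, 0, 0], [0, 0, 10.6], 0], [[0, 0, 0], [0, 0, 10.6], 0], [[0, 0, 0], [0, 0, 10.6], 0], [[0, 0, 0], [0, 0, 10.6], 0], [[0, 0, 0], [0, 0, 10.6], 0], [[0, 0, 0], [0, 0, 0], 0]])

```text
clock: 3.82
tool_pos: [526.8, -199.4, 204.9]
orientation: [-180.0, -0.0, 27.7]
contact_force: [1.2, 0.2, 0.4]
width: 85.3
```

```bash
cat > c.py <<'E'
from h import *
import sys
st=manip.state(); im,d=manip.snapshot("wrist"); W=cloud(cam("wrist",st),d); np.save("wW.npy",W); cv2.imwrite("pics/"+sys.argv[1],im)
print(np.round(st["tool_pos"],1),np.round(st["orientation"],2),np.round(manip.get_calibration("wrist")["mount"],2).tolist())
zlo,zhi=float(sys.argv[2]),float(sys.argv[3]); z=W[...,2]
m=((z>zlo)&(z<zhi)).astype(np.uint8)
m=cv2.morphologyEx(m,cv2.MORPH_OPEN,np.ones((3,3)))
n,l,s,c=cv2.connectedComponentsWithStats(m)
for k in range(1,n):
    if s[k,4]>800:
        P=W[l==k]; r=cv2.minAreaRect(P[:,:2].astype(np.float32)); print(s[k],"z",np.percentile(P[:,2],[5,50,95]).round(1),np.round(r[0],1),np.round(r[1],1),round(r[2],2),cv2.boxPoints(r).round(1).tolist())
E
python3 c.py w1.png 14 40
```

```text
[ 526.8 -199.4  204.9] [-180.    -0.    27.7] [[-0.0, -0.95, -0.33, 84.21], [1.0, -0.0, 0.0, -1.35], [-0.0, -0.33, 0.95, -168.89], [0.0, 0.0, 0.0, 1.0]]
[ 281    0  183   16 1910] z [16.2 25.6 27.2] [ 740.2 -227.2] [ 14.5 194.4] 27.7 [[688.5, -144.5], [778.9000244140625, -316.70001220703125], [791.7999877929688, -309.8999938964844], [701.4000244140625, -137.8000030517578]]
[ 232   95   49  149 6633] z [24.3 25.8 27.1] [ 517.4 -202.7] [195.1  55.9] 26.62 [[417.70001220703125, -221.39999389648438], [442.79998779296875, -271.3999938964844], [617.2000122070312, -184.0], [592.0999755859375, -134.0]]
[  59  116   41   83 1563] z [15.4 23.  25.6] [437.9   1.5] [ 25.7 115.7] 87.35 [[379.6000061035156, -8.699999809265137], [495.1000061035156, -14.0], [496.29998779296875, 11.699999809265137], [380.79998779296875, 17.0]]
[ 409  185   75  131 2560] z [15.7 23.4 26.1] [ 539.  -487.5] [205.9  24. ] 15.59 [[436.6000061035156, -503.6000061035156], [443.0, -526.7000122070312], [641.2999877929688, -471.3999938964844], [634.9000244140625, -448.29998779296875]]
[ 172  269   63   96 3374] z [24.  25.7 26.8] [ 277.  -233.7] [174.9  56.1] 8.64 [[186.3000030517578, -219.1999969482422], [194.6999969482422, -274.6000061035156], [367.70001220703125, -248.3000030517578], [359.20001220703125, -192.89999389648438]]
[469 274  43  54 967] z [15.4 26.3 38.1] [ 514.7 -598.8] [90.3  5.7] 0.12 [[469.5, -596.0999755859375], [469.5, -601.7999877929688], [559.9000244140625, -601.5999755859375], [559.7999877929688, -595.9000244140625]]
```

View pics/w1.png

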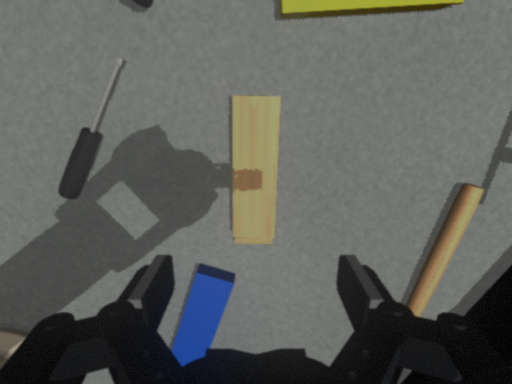

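>>> apply_moves(series=[[[-0.18, -0.13, 2], [0, 0, 1.1], 0], [[0, 0, 4], [0, 0, 0], 0], [[0, 0, 4], [0, 0, 0], 0], [[0, 0, 4], [0, 0, 0], 0], [[0, 0, 3], [0, 0, 0], 0], [[0, 0, 2], [0, 0, 0], 0], [[0, 0, 1.0], [0, 0, 0], 0], [[0, 0, 0], [0, 0, 0], 0], [[0, 0, 0], [0, 0, 0], 0]])

```text
clock: 5.0
tool_pos: [525.3, -199.4, 6.0]
orientation: [179.9, -0.1, 26.5]
contact_force: [-1.0, -0.3, -0.4]
width: 84.9
```

>>> apply_moves(series=[[[0, 0, 0], [0, 0, 0], 255], [[0, 0, 0], [0, 0, 0], 255], [[0, 0, 0], [0, 0, 0], 255], [[0, 0, 0], [0, 0, 0], 255], [[0, 0, 0], [0, 0, 0], 255]], force=100)

```text
clock: 5.62
tool_pos: [524.6, -199.1, 4.8]
orientation: [-180.0, -0.0, 26.5]
contact_force: [0.0, 0.5, -0.1]
width: 0.2
```

```bash
cat > s.py <<'E'
from h import *
print(manip.state())
im,d=manip.snapshot("scene"); cv2.imwrite("pics/s1.png",cv2.resize(im[80:240,160:360],(750,600),interpolation=cv2.INTER_CUBIC))
E
python3 s.py; python3 c.py w2.png 14 40
```

```text
{'clock': 5.625, 'qpos': array([-2.45576613e+01,  1.78250490e+01,  8.71396473e+01,  5.72055260e-03,
        7.50410435e+01,  3.89414334e+01]), 'joint_velocities': array([-0.0203762 ,  0.03194663,  0.02658726,  0.04331239, -0.06239682,
       -0.08106761]), 'tau': array([ 1.30845525e-03, -4.46814644e+01, -3.22363222e+01,  3.85569865e-04,
        7.59764516e-04, -5.04429208e-04]), 'tool_pos': array([ 524.57130181, -199.09643703,    4.84054169]), 'orientation': array([-1.79992062e+02, -6.90751288e-04,  2.64994284e+01]), 'contact_force': array([ 0.01413202,  0.51381132, -0.1019949 ]), 'moment': array([ 0.02790116,  0.00494669, -0.01355044]), 'width': 0.16168195026579008}
[ 524.6 -199.1    4.8] [-179.99    0.     26.5 ] [[-0.0, -0.95, -0.33, 84.18], [1.0, -0.0, 0.0, -1.35], [-0.0, -0.33, 0.95, -168.89], [0.0, 0.0, 0.0, 1.0]]
[  199    87   116   207 18659] z [24.8 25.8 26.9] [ 551.2 -185.2] [118.7  56.3] 26.42 [[485.5, -186.39999389648438], [510.6000061035156, -236.89999389648438], [616.9000244140625, -184.10000610351562], [591.9000244140625, -133.60000610351562]]
```

View pics/s1.png

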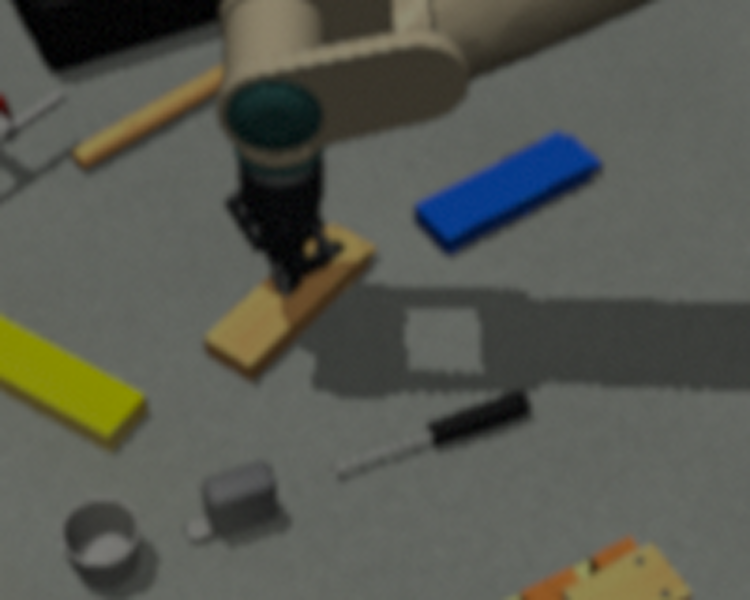

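View pics/w2.png

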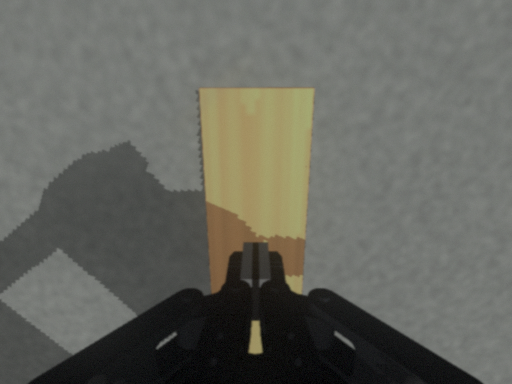

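```bash
python3 - <<'E'
from h import *
W=np.load("wW.npy")
for v in range(225,300,6): print(v,[np.round(W[v,u]-[524.6,-199.1,0]).tolist() for u in (235,250,255,262,275)])
E
```

```text
225 [[9.0, 19.0, 26.0], [13.0, 11.0, 26.0], [15.0, 9.0, 26.0], [17.0, 5.0, 27.0], [20.0, -1.0, 26.0]]
231 [[6.0, 17.0, 25.0], [10.0, 10.0, 26.0], [12.0, 7.0, 27.0], [13.0, 3.0, 25.0], [16.0, -3.0, 26.0]]
237 [[2.0, 16.0, 25.0], [nan, nan, nan], [8.0, 6.0, 27.0], [9.0, 2.0, 26.0], [13.0, -5.0, 25.0]]
243 [[-1.0, 14.0, 26.0], [8.0, 8.0, 36.0], [9.0, 6.0, 37.0], [11.0, 3.0, 36.0], [10.0, -7.0, 26.0]]
249 [[-4.0, 13.0, 27.0], [8.0, 8.0, 43.0], [9.0, 6.0, 42.0], [11.0, 3.0, 43.0], [6.0, -8.0, 26.0]]
255 [[1.0, 14.0, 42.0], [9.0, 9.0, 50.0], [10.0, 6.0, 50.0], [11.0, 3.0, 49.0], [11.0, -5.0, 43.0]]
261 [[2.0, 14.0, 49.0], [8.0, 8.0, 54.0], [10.0, 6.0, 55.0], [11.0, 3.0, 55.0], [10.0, -5.0, 48.0]]
267 [[1.0, 13.0, 53.0], [9.0, 8.0, 60.0], [9.0, 6.0, 59.0], [11.0, 3.0, 59.0], [10.0, -4.0, 53.0]]
273 [[1.0, 13.0, 58.0], [8.0, 8.0, 64.0], [9.0, 6.0, 64.0], [11.0, 4.0, 65.0], [9.0, -4.0, 57.0]]
279 [[6.0, 14.0, 70.0], [8.0, 8.0, 68.0], [10.0, 6.0, 69.0], [11.0, 4.0, 69.0], [14.0, -1.0, 70.0]]
285 [[8.0, 14.0, 76.0], [10.0, 9.0, 75.0], [6.0, 5.0, 68.0], [11.0, 4.0, 73.0], [15.0, 0.0, 76.0]]
291 [[7.0, 14.0, 78.0], [9.0, 8.0, 77.0], [3.0, 3.0, 68.0], [11.0, 4.0, 78.0], [14.0, -0.0, 78.0]]
297 [[7.0, 13.0, 82.0], [7.0, 7.0, 78.0], [1.0, 2.0, 69.0], [11.0, 4.0, 82.0], [14.0, 0.0, 83.0]]
```

```bash
python3 - <<'E'
from h import *
print(manip.grip_point_offset,[a for a in dir(manip) if a[0]!='_'])
W=np.load("wW.npy")
for v in range(236,250): print(v,[round(float(W[v,u,2])) if W[v,u,2]==W[v,u,2] else None for u in (246,252,255,258,264)])
E
```

```text
18.700000000000003 ['MotionError', 'boxes_of', 'finish_job', 'get_calibration', 'grip_point_offset', 'pinpoint', 'snapshot', 'state']
236 [26, 27, 25, 26, 26]
237 [25, 26, 27, 26, 26]
238 [26, 25, 26, 26, 26]
239 [26, 26, 25, 26, 27]
240 [25, 28, 26, 27, 26]
241 [26, 25, 26, 26, 26]
242 [35, 35, 35, 35, 34]
243 [36, 37, 37, 36, 36]
244 [37, 37, 38, 37, 38]
245 [38, 39, 39, 38, 39]
246 [39, 39, 40, 40, 40]
247 [41, 41, 40, 40, 41]
248 [41, 41, 41, 41, 41]
249 [43, 43, 42, 42, 43]
```

>>> apply_moves(series=[[[0, 0, 0], [0, 0, 0], 0], [[0, 0, 0], [0, 0, 0], 0], [[0, 0, 0], [0, 0, 0], 0], [[0, 0, 0], [0, 0, 0], 0], [[0, 0, 1.0], [0, 0, 0], 55], [[0, 0, 0.5], [0, 0, 0], 55], [[0, 0, 0], [0, 0, 0], 55], [[0, 0, 0], [0, 0, 0], 55]])

```text
clock: 6.72
tool_pos: [524.7, -199.1, -10.1]
orientation: [180.0, -0.0, 26.5]
contact_force: [0.3, 0.5, 0.5]
width: 67.0
```

```bash
python3 c.py w3.png 14 40; python3 - <<'E'
from h import *
print(manip.state()["width"],manip.state()["contact_force"])
W=np.load("wW.npy"); st=manip.state()
L=(W-st["tool_pos"])@R.from_euler('xyz',st["orientation"],degrees=True).as_matrix()
# finger points: in tool frame |x|<14, |y| 28..60
m=(abs(L[...,0])<16)&(abs(L[...,1])>25)&(abs(L[...,1])<62)
P=L[m]; Z=W[m][:,2]
for s in (-1,1):
    q=(np.sign(P[:,1])==s)&(Z>8); o=np.argsort(Z[q])[:8]
    print(s,np.c_[P[q][o],Z[q][o]].round(1).tolist())
E
```

```text
[ 524.7 -199.1  -10.1] [ 1.80e+02 -1.00e-02  2.65e+01] [[-0.0, -0.95, -0.33, 84.18], [1.0, -0.0, 0.0, -1.35], [-0.0, -0.33, 0.95, -168.89], [0.0, 0.0, 0.0, 1.0]]
[  193    86   128   268 29173] z [24.9 25.9 26.8] [ 536.9 -192.4] [150.8  56.4] 26.52 [[456.79998779296875, -200.89999389648438], [482.0, -251.3000030517578], [616.9000244140625, -184.0], [591.7999877929688, -133.60000610351562]]
67.06469376148 [ 0.77672542  0.15596432 -0.10413305]
-1 [[-2.8, -34.7, -32.8, 22.8], [4.2, -34.7, -33.0, 23.1], [-3.9, -34.8, -33.0, 23.1], [3.6, -34.8, -33.0, 23.1], [4.9, -34.6, -33.1, 23.2], [-5.6, -34.8, -33.3, 23.4], [-4.8, -34.7, -33.5, 23.6], [2.1, -34.8, -33.6, 23.6]]
1 [[-3.9, 32.4, -33.1, 23.2], [-2.6, 32.3, -33.1, 23.2], [-4.4, 32.4, -33.3, 23.3], [4.3, 32.3, -33.3, 23.3], [1.2, 32.5, -33.3, 23.3], [-3.0, 32.3, -33.5, 23.6], [3.3, 32.3, -33.8, 23.9], [-7.2, 32.5, -33.9, 24.0]]
```

View pics/w3.png

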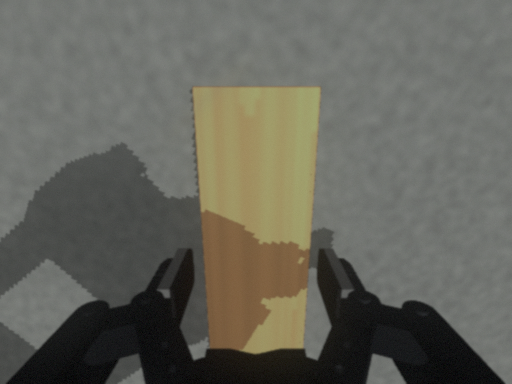

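>>> apply_moves(series=[[[0, 0, 0.8], [0, 0, 0], 55], [[0, 0, 0.6], [0, 0, 0], 55], [[0, 0, 0.2], [0, 0, 0], 55], [[0, 0, 0], [0, 0, 0], 55]])

```text
clock: 7.28
tool_pos: [524.5, -199.0, -26.4]
orientation: [-180.0, 0.0, 26.5]
contact_force: [0.7, -0.4, 0.5]
width: 67.0
```

>>> apply_moves(series=[[[0, 0, 0], [0, 0, 0], 130], [[0, 0, 0], [0, 0, 0], 255], [[0, 0, 0], [0, 0, 0], 255], [[0, 0, 0], [0, 0, 0], 255]], force=100)

```text
clock: 7.78
tool_pos: [525.1, -199.4, -25.3]
orientation: [179.9, -0.0, 26.5]
contact_force: [-0.3, 0.3, 4.8]
width: 53.9
```

>>> apply_moves(series=[[[0, 0, -1], [0, 0, 0], 255], [[0, 0, -3], [0, 0, 0], 255], [[0, 0, -4], [0, 0, 0], 255], [[0, 0, -4], [0, 0, 0], 255], [[0, 0, -3], [0, 0, 0], 255], [[0, 0, 0], [0, 0, 0], 255], [[0, 0, 0], [0, 0, 0], 255]])

```text
clock: 8.65
tool_pos: [523.6, -198.7, 121.7]
orientation: [-179.8, 0.1, 26.5]
contact_force: [0.8, 0.2, -3.9]
width: 54.1
```

```bash
cat > g.py <<'E'
# board pose in tool frame, from wrist depth: top plane fit + end edge
from h import *
import sys
st=manip.state(); im,d=manip.snapshot("wrist"); W=cloud(cam("wrist",st),d); cv2.imwrite("pics/"+sys.argv[1],im); np.save("wW.npy",W)
Rt=R.from_euler('xyz',st["orientation"],degrees=True).as_matrix(); L=(W-st["tool_pos"])@Rt
m=(abs(L[...,1])<24)&(L[...,0]>15)&(L[...,0]<80)&(L[...,2]<-45+25)&(L[...,2]>-80)
P=L[m]; med=np.median(P[:,2]); P=P[abs(P[:,2]-med)<6]
A=np.c_[P[:,:2],np.ones(len(P))]; k=np.linalg.lstsq(A,P[:,2],rcond=None)[0]
print("clock",st["clock"],"F",np.round(st["contact_force"],1),"width",round(st["width"],1),"tool",np.round(st["tool_pos"],1),np.round(st["orientation"],1))
print("top plane z at 0 in tool",round(k[2],1),"slope x deg",round(np.degrees(np.arctan(k[0])),2),"slope y",round(np.degrees(np.arctan(k[1])),2))
z=L[...,0]*k[0]+L[...,1]*k[1]+k[2]
on=(abs(L[...,2]-z)<3)&(abs(L[...,1])<45)&(L[...,0]>15)&(L[...,0]<120)
Q=L[on]; r=cv2.minAreaRect(Q[:,:2].astype(np.float32)); b=cv2.boxPoints(r); print("rect",b.round(1).tolist(),round(r[2],2))
E
python3 g.py w4.png
```

```text
clock 8.65 F [ 0.8  0.2 -3.9] width 54.1 tool [ 523.6 -198.7  121.7] [-1.798e+02  1.000e-01  2.650e+01]
top plane z at 0 in tool -51.1 slope x deg -0.03 slope y 0.0
rect [[15.0, -29.299999237060547], [89.0999984741211, -29.399999618530273], [89.0999984741211, 27.100000381469727], [15.0, 27.100000381469727]] 89.98
```

>>> apply_moves(series=[[[1.46, -1.785, 0], [0, 0, 0], 255], [[2.92, -3.57, 0], [0, 0, 0], 255], [[2.92, -3.57, 0], [0, 0, 0], 255], [[2.92, -3.57, 0], [0, 0, 0], 255], [[2.92, -3.57, 0], [0, 0, 0], 255], [[2.92, -3.57, 0], [0, 0, 0], 255], [[2.92, -3.57, 0], [0, 0, 0], 255], [[2.92, -3.57, 0], [0, 0, 0], 255], [[2.92, -3.57, 0], [0, 0, 0], 255], [[2.92, -3.57, 0], [0, 0, 0], 255], [[1.46, -1.785, 0], [0, 0, 0], 255], [[0, 0, 0], [0, 0, 5.6], 255], [[0, 0, 0], [0, 0, 5.6], 255], [[0, 0, 0], [0, 0, 5.6], 255], [[0, 0, 0], [0, 0, 5.65], 255], [[0, 0, 0], [0, 5.3, 0], 255], [[0, 0, 0], [0, 5.4, 0], 255], [[0, 0, 0], [0, 5.3, 0], 255], [[0, 0, 0], [0, 0, 0], 255], [[0, 0, 0], [0, 0, 0], 255]])

```text
clock: 11.2
tool_pos: [626.5, 250.5, 123.1]
orientation: [180.0, -15.8, 4.0]
contact_force: [-0.3, 1.0, -3.4]
width: 54.1
```

```bash
cat >> g.py <<'E'
# deck features from wrist
z=W[...,2]; np.save("wL.npy",L)
for lab,m in (("base",(z>6)&(z<18)&(W[...,1]>150)&(W[...,1]<340)),("batten",(z>28)&(z<42)&(W[...,1]>150)&(W[...,1]<340))):
    m=cv2.morphologyEx(m.astype(np.uint8),cv2.MORPH_OPEN,np.ones((3,3))); n,l,s,c=cv2.connectedComponentsWithStats(m)
    for k in range(1,n):
        if s[k,4]>250:
            q=W[l==k]; r=cv2.minAreaRect(q[:,:2].astype(np.float32)); print(lab,s[k].tolist(),np.percentile(q[:,2],[5,50,95]).round(1),np.round(r[0],1),np.round(r[1],1),round(r[2],2),cv2.boxPoints(r).round(1).tolist())
E
python3 g.py w5.png
```

```text
clock 11.2 F [-0.3  1.  -3.4] width 54.1 tool [626.5 250.5 123.1] [180.  -15.8   4. ]
top plane z at 0 in tool -51.2 slope x deg -0.03 slope y -0.03
rect [[15.0, 27.299999237060547], [15.0, -29.299999237060547], [88.5999984741211, -29.200000762939453], [88.5999984741211, 27.299999237060547]] 0.04
```

View pics/w5.png

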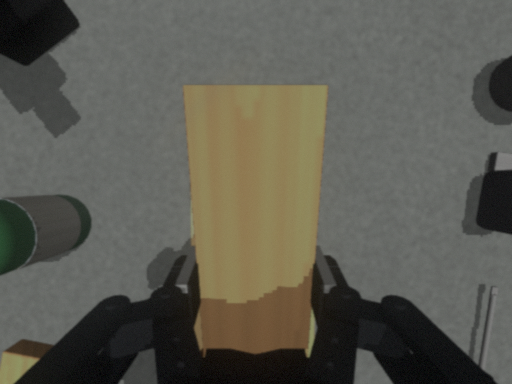

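>>> apply_moves(series=[[[0, -0.05, 1.0], [0, 0.2, 0], 255], [[0, 0, 1.5], [0, 0, 0], 255], [[0, 0, 1.5], [0, 0, 0], 255], [[0, 0, 1.5], [0, 0, 0], 255], [[0, 0, 1.27], [0, 0, 0], 255], [[0, 0, 0], [0, 0, 0], 255], [[-1, 0, 0], [0, 0, 0], 255], [[-1, 0, 0], [0, 0, 0], 255], [[-1, 0, 0], [0, 0, 0], 255], [[-1, 0, 0], [0, 0, 0], 255], [[-1, 0, 0], [0, 0, 0], 255], [[0, 0, 0], [0, 0, 0], 255], [[0, 0, 0], [0, 0, 0], 255]])

```text
clock: 12.88
tool_pos: [597.8, 249.2, 45.3]
orientation: [-180.0, -16.2, 4.0]
contact_force: [0.8, 0.4, -4.8]
width: 54.3
```

```bash
cat > t.py <<'E'
from h import *
st=manip.state(); print(np.round(st["tool_pos"],1),np.round(st["orientation"],1),np.round(st["contact_force"],1))
a,da=manip.snapshot("scene"); b,db=manip.snapshot("top")
cv2.imwrite("pics/s6.png",np.hstack([cv2.resize(a[200:320,220:370],(500,400),interpolation=cv2.INTER_CUBIC),cv2.resize(b[130:255,140:215],(300,500),interpolation=cv2.INTER_CUBIC)[:400]]))
W=cloud(cam("top"),db); z=W[...,2]
# top profile along deck x on the mid line
D=np.array([546,246.4]); c,s=np.cos(np.radians(4)),np.sin(np.radians(4))
X=(W[...,0]-D[0])*c+(W[...,1]-D[1])*s; Y=-(W[...,0]-D[0])*s+(W[...,1]-D[1])*c
for x0 in range(-140,-40,5):
    m=(abs(X-x0)<2.5)&(abs(Y)<22); q=z[m]; print(x0,m.sum(),np.round(np.nanmedian(q),1) if m.sum() else None, end=' | ')
m=(X>-125)&(X<-95)&(z>52)&(z<70)&(abs(Y)<50); print("fixed Y",np.percentile(Y[m],[2,98]).round(1))
E
python3 t.py
```

```text
[597.8 249.2  45.3] [-180.   -16.2    4. ] [ 0.8  0.4 -4.8]
-140 41 401.4 | -135 31 400.2 | -130 20 390.4 | -125 20 372.6 | -120 27 364.4 | -115 26 358.0 | -110 20 346.1 | -105 16 336.7 | -100 13 333.0 | -95 6 317.2 | -90 2 314.4 | -85 2 344.2 | -80 29 348.5 | -75 52 355.3 | -70 67 361.3 | -65 52 367.9 | -60 61 372.5 | -55 49 376.1 | -50 69 378.0 | -45 69 380.1 | Traceback (most recent call last):
  File "t.py", line 11, in <module>
    m=(X>-125)&(X<-95)&(z>52)&(z<70)&(abs(Y)<50); print("fixed Y",np.percentile(Y[m],[2,98]).round(1))
                                                                  ~~~~~~~~~~~~~^^^^^^^^^^^^^
    return _quantile_unchecked(
        a, q, axis, out, overwrite_input, method, keepdims, weights)
    return _ureduce(a,
                    func=_quantile_ureduce_func,
    ...<5 lines>...
                    overwrite_input=overwrite_input,
                    method=method)
    r = func(a, **kwargs)
    result = _quantile(arr,
                       quantiles=q,
    ...<2 lines>...
                       out=out,
                       weights=wgt)
    slices_having_nans = np.isnan(arr[-1, ...])
                                  ~~~^^^^^^^^^
IndexError: index -1 is out of bounds for axis 0 with size 0
```

View pics/s6.png

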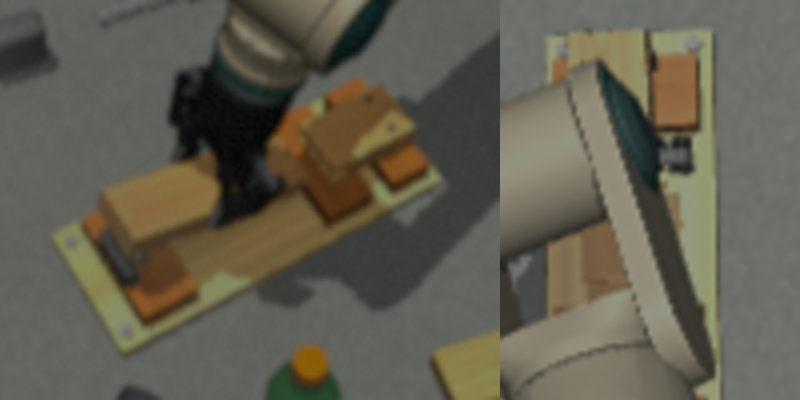

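>>> apply_moves(series=[[[-0.5, 0, 0.05], [0, 0, 0], 255], [[-0.5, 0, 0], [0, 0, 0], 255], [[-0.2, 0, 0], [0, 0, 0], 255], [[-0.2, 0, 0], [0, 0, 0], 255], [[0, 0, 0], [0, 0, 0], 255]])

```text
clock: 13.6
tool_pos: [584.1, 248.2, 40.6]
orientation: [-180.0, -16.2, 4.1]
contact_force: [-0.1, 0.5, -3.8]
width: 54.0
```

>>> apply_moves(series=[[[-0.2, 0, 0], [0, 0, 0], 255], [[-0.2, 0, 0], [0, 0, 0], 255], [[0, 0, 0], [0, 0, 0], 255]])

```text
clock: 13.98
tool_pos: [580.2, 247.9, 39.3]
orientation: [-180.0, -16.2, 4.1]
contact_force: [-0.1, -0.6, -4.3]
width: 54.2
```

>>> apply_moves(series=[[[-0.2, 0, 0], [0, 0, 0], 255], [[-0.2, 0, 0], [0, 0, 0], 255], [[0, 0, 0], [0, 0, 0], 255]])

```text
clock: 14.35
tool_pos: [576.4, 247.6, 38.2]
orientation: [-180.0, -16.2, 4.1]
contact_force: [0.6, 0.7, -3.8]
width: 54.3
```

>>> apply_moves(series=[[[-0.2, 0, 0], [0, 0, 0], 255], [[-0.2, 0, 0], [0, 0, 0], 255], [[0, 0, 0], [0, 0, 0], 255]])

```text
clock: 14.72
tool_pos: [572.5, 247.4, 37.1]
orientation: [-180.0, -16.2, 4.1]
contact_force: [0.6, -0.9, -3.0]
width: 54.3
```

>>> apply_moves(series=[[[-0.1, 0, 0], [0, 0, 0], 255], [[-0.1, 0, 0], [0, 0, 0], 255], [[0, 0, 0], [0, 0, 0], 255]])

```text
clock: 15.1
tool_pos: [570.7, 247.2, 36.6]
orientation: [-180.0, -16.2, 4.1]
contact_force: [0.2, -0.1, -3.7]
width: 54.1
```

>>> apply_moves(series=[[[-0.1, 0, 0], [0, 0, 0], 255], [[-0.1, 0, 0], [0, 0, 0], 255], [[0, 0, 0], [0, 0, 0], 255]])

```text
clock: 15.48
tool_pos: [568.8, 247.1, 36.0]
orientation: [-180.0, -16.2, 4.1]
contact_force: [0.0, 1.1, -3.2]
width: 54.2
```

>>> apply_moves(series=[[[-0.1, 0, 0], [0, 0, 0], 255], [[0, 0, 0], [0, 0, 0], 255]])

```text
clock: 15.72
tool_pos: [567.9, 247.0, 35.8]
orientation: [-180.0, -16.2, 4.1]
contact_force: [0.3, 0.4, -3.3]
width: 54.3
```

>>> apply_moves(series=[[[-0.1, 0, 0], [0, 0, 0], 255], [[0, 0, 0], [0, 0, 0], 255]])

```text
clock: 15.98
tool_pos: [566.9, 247.0, 35.5]
orientation: [-180.0, -16.2, 4.1]
contact_force: [-0.6, 0.4, -4.3]
width: 54.2
```

>>> apply_moves(series=[[[-0.1, 0, 0], [0, 0, 0], 255], [[0, 0, 0], [0, 0, 0], 255]])

```text
clock: 16.23
tool_pos: [566.1, 246.9, 35.4]
orientation: [-180.0, -16.2, 4.1]
contact_force: [0.5, -0.6, -4.1]
width: 53.8
```

>>> apply_moves(series=[[[-0.1, 0, 0], [0, 0, 0], 255], [[0, 0, 0], [0, 0, 0], 255]])

```text
clock: 16.48
tool_pos: [566.0, 246.9, 35.8]
orientation: [-180.0, -16.3, 4.0]
contact_force: [5.4, 1.4, -3.8]
width: 53.9
```

>>> apply_moves(series=[[[-0.1, 0, 0], [0, 0, 0], 255], [[0, 0, 0], [0, 0, 0], 255]])

```text
clock: 16.73
tool_pos: [565.9, 246.9, 36.1]
orientation: [-180.0, -16.5, 4.0]
contact_force: [9.6, 0.6, -4.4]
width: 54.0
```

```bash
python3 - <<'E'
from h import *
st=manip.state(); print(np.round(st["tool_pos"],1),np.round(st["contact_force"],1))
a,da=manip.snapshot("scene")
cv2.imwrite("pics/s7.png",cv2.resize(a[205:285,260:360],(750,600),interpolation=cv2.INTER_CUBIC))
W=cloud(cam("scene"),da)
D=np.array([546,246.4]); c,s=np.cos(np.radians(4)),np.sin(np.radians(4))
X=(W[...,0]-D[0])*c+(W[...,1]-D[1])*s; Y=-(W[...,0]-D[0])*s+(W[...,1]-D[1])*c; Z=W[...,2]
m=(Z>54)&(Z<68)&(X<-60)&(X>-180)&(abs(Y)<45)
print("fixed X",np.percentile(X[m],[1,99]).round(1),"Y",np.percentile(Y[m],[2,98]).round(1),"z",np.median(Z[m]).round(1))
for x0 in (60,75,90):
    m=(abs(X-x0)<6)&(Z>65)&(Z<125)&(abs(Y)<60); print(x0,m.sum(),"Y",np.percentile(Y[m],[2,98]).round(1),"z",np.percentile(Z[m],[10,50,90]).round(1))
for t in ("joint","tail"): print(t,[(round(r["p"],2),np.round(r["position"]).tolist()) for r in manip.pinpoint(t,"scene")[:2]])
E
```

```text
[565.9 246.9  36.1] [ 9.6  0.6 -4.4]
fixed X [-171.6  -66.7] Y [-26.3  29.2] z 60.5
60 77 Y [-29.6  27.6] z [ 91.1 102.3 105.4]
75 83 Y [-27.9  27.9] z [ 95.6 106.8 111.1]
90 117 Y [-27.7  26.9] z [ 90.6 104.4 111.9]
joint [(0.85, [247.0, 311.0]), (0.53, [108.0, 207.0])]
tail [(0.8, [136.0, 275.0]), (0.77, [259.0, 265.0])]
```

View pics/s7.png

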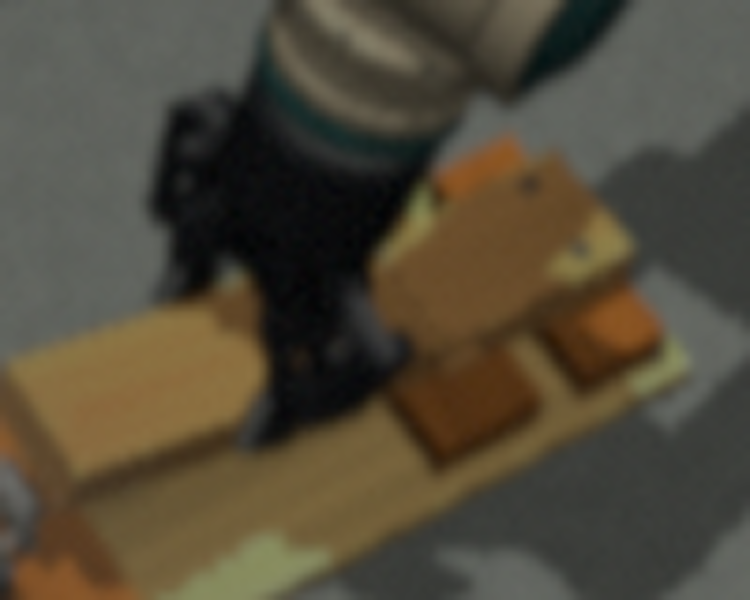

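>>> apply_moves(series=[[[-0.09, 0, 0.158], [0, -1, 0], 255], [[-0.09, 0, 0.158], [0, -1, 0], 255], [[-0.09, 0, 0.158], [0, -1, 0], 255], [[0, 0, 0], [0, 0, 0], 255]])

```text
clock: 17.38
tool_pos: [564.6, 246.8, 30.6]
orientation: [-180.0, -13.4, 4.0]
contact_force: [7.7, 0.3, -4.1]
width: 54.5
```

>>> apply_moves(series=[[[-0.09, 0, 0.158], [0, -1, 0], 255], [[-0.09, 0, 0.158], [0, -1, 0], 255], [[-0.09, 0, 0.158], [0, -1, 0], 255], [[0, 0, 0], [0, 0, 0], 255]])

```text
clock: 17.88
tool_pos: [563.0, 246.9, 26.5]
orientation: [-180.0, -10.5, 4.1]
contact_force: [1.6, -1.1, 5.0]
width: 54.4
```

>>> apply_moves(series=[[[-0.09, 0, 0.158], [0, -1, 0], 255], [[-0.09, 0, 0.158], [0, -1, 0], 255], [[0, 0, 0], [0, 0, 0], 255]])

```text
clock: 18.25
tool_pos: [561.8, 247.0, 23.6]
orientation: [-179.9, -8.5, 4.1]
contact_force: [-0.2, -1.4, 9.1]
width: 54.1
```

>>> apply_moves(series=[[[-0.09, 0, 0.158], [0, -1, 0], 255], [[-0.09, 0, 0.158], [0, -1, 0], 255], [[0, 0, 0], [0, 0, 0], 255]])

```text
clock: 18.62
tool_pos: [560.3, 246.9, 19.1]
orientation: [-179.9, -6.4, 4.0]
contact_force: [6.9, 0.7, 2.7]
width: 54.5
```

>>> apply_moves(series=[[[-0.09, 0, 0.158], [0, -1, 0], 255], [[-0.09, 0, 0.158], [0, -1, 0], 255], [[0, 0, 0], [0, 0, 0], 255]])

```text
clock: 19.0
tool_pos: [558.9, 246.8, 15.8]
orientation: [-179.9, -4.4, 4.0]
contact_force: [7.1, 0.8, 3.6]
width: 54.0
```

>>> apply_moves(series=[[[-0.09, 0, 0.158], [0, -1, 0], 255], [[-0.09, 0, 0.158], [0, -1, 0], 255], [[0, 0, 0], [0, 0, 0], 255]])

```text
clock: 19.38
tool_pos: [557.3, 246.7, 12.5]
orientation: [-179.9, -2.4, 4.0]
contact_force: [7.0, 1.7, 3.6]
width: 53.9
```

>>> apply_moves(series=[[[-0.09, 0, 0.158], [0, -1, 0], 255], [[-0.09, 0, 0.158], [0, -1, 0], 255], [[0, 0, 0], [0, 0, 0], 255]])

```text
clock: 19.75
tool_pos: [555.7, 246.5, 8.8]
orientation: [-179.9, -0.5, 4.0]
contact_force: [9.9, 2.0, 0.4]
width: 54.3
```

>>> apply_moves(series=[[[0, 0, 0.1], [0, -0.2, 0], 255], [[0, 0, 0], [0, 0, 0], 255]])

```text
clock: 20.0
tool_pos: [555.6, 246.6, 8.7]
orientation: [-179.9, -0.3, 4.0]
contact_force: [4.6, -0.2, 6.6]
width: 53.9
```

>>> apply_moves(series=[[[0, 0, 0.12], [0, -0.2, 0], 255], [[0, 0, 0], [0, 0, 0], 255]])

```text
clock: 20.25
tool_pos: [555.5, 246.6, 8.7]
orientation: [-179.9, -0.0, 4.0]
contact_force: [-0.0, -1.7, 12.9]
width: 54.3
```

```bash
python3 g.py w8.png; python3 - <<'E'
from h import *
a,da=manip.snapshot("scene")
cv2.imwrite("pics/s8.png",cv2.resize(a[220:310,230:350],(800,600),interpolation=cv2.INTER_CUBIC))
W=np.load("wW.npy")
D=np.array([546,246.4]); c,s=np.cos(np.radians(4)),np.sin(np.radians(4))
X=(W[...,0]-D[0])*c+(W[...,1]-D[1])*s; Y=-(W[...,0]-D[0])*s+(W[...,1]-D[1])*c; Z=W[...,2]
for x0 in range(60,140,4):
    m=(abs(X-x0)<2)&(abs(Y)<8); print(x0,np.nanmedian(Z[m]).round(1),end=' ')
E
```

```text
clock 20.25 F [-0.  -1.7 12.9] width 54.3 tool [555.5 246.6   8.7] [-179.9   -0.     4. ]
top plane z at 0 in tool -51.1 slope x deg -0.0 slope y -0.05
rect [[15.0, 27.100000381469727], [15.0, -29.399999618530273], [117.0999984741211, -29.200000762939453], [117.0999984741211, 27.299999237060547]] 0.07
base [122, 0, 60, 5, 297] [10.7 11.9 13.1] [680.1 307.9] [ 2.5 30. ] 3.94 [[677.7999877929688, 322.79998779296875], [679.9000244140625, 292.8999938964844], [682.4000244140625, 293.0], [680.4000244140625, 323.0]]
base [321, 0, 63, 20, 359] [10.7 11.9 13.1] [684.6 208.8] [ 8.6 31.6] 1.23 [[680.0, 224.5], [680.7000122070312, 192.89999389648438], [689.2999877929688, 193.10000610351562], [688.5999755859375, 224.60000610351562]]
base [140, 137, 55, 146, 5544] [10.8 11.8 12.8] [566.1 301.2] [97.6 27.7] 3.79 [[516.5, 311.79998779296875], [518.2999877929688, 284.20001220703125], [615.7000122070312, 290.6000061035156], [613.9000244140625, 318.20001220703125]]
base [317, 137, 50, 144, 4891] [10.9 11.9 12.9] [574.1 197.3] [95.9 25.2] 4.13 [[525.4000244140625, 206.39999389648438], [527.2000122070312, 181.3000030517578], [622.9000244140625, 188.1999969482422], [621.0999755859375, 213.3000030517578]]
batten [125, 5, 101, 132, 8351] [32.7 33.8 35. ] [646.8 289.3] [56.1 43.8] 3.96 [[617.2999877929688, 309.20001220703125], [620.2999877929688, 265.5], [676.2999877929688, 269.29998779296875], [673.2000122070312, 313.1000061035156]]
batten [279, 5, 101, 132, 8174] [32.8 33.9 35.1] [651.4 222.3] [56.1 43.8] 4.34 [[621.7000122070312, 242.0], [625.0999755859375, 198.3000030517578], [681.0, 202.60000610351562], [677.7000122070312, 246.3000030517578]]
batten [240, 38, 24, 18, 430] [32.7 34.  39.8] [660.1 256.7] [ 6.  10.5] 4.39 [[656.7000122070312, 261.70001220703125], [657.5, 251.3000030517578], [663.5, 251.8000030517578], [662.7000122070312, 262.20001220703125]]
60 59.8 64 59.9 68 59.9 72 59.8 76 59.8 80 59.8 84 59.9 88 59.8 92 59.9 96 65.9 100 73.7 104 76.2 108 74.2 112 46.3 116 48.1 120 58.0 124 57.9 128 57.6 132 nan 136 nan
  return np.nanmean(a, axis, out=out, keepdims=keepdims)
```

View pics/w8.png

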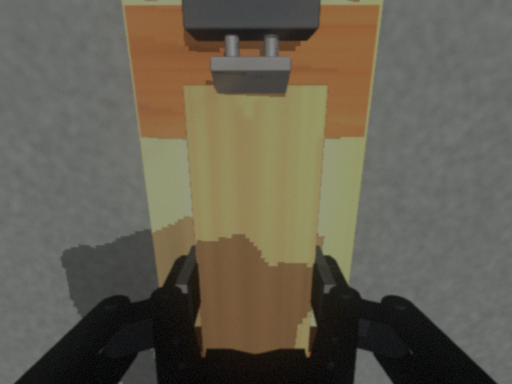

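>>> apply_moves(series=[[[0, 0, -0.2], [0, 0, 0], 255], [[0, 0, 0], [0, 0, 0], 60], [[0, 0, 0], [0, 0, 0], 20], [[0, 0, 0], [0, 0, 0], 20], [[0, 0, 0], [0, 0, 0], 20]])

```text
clock: 20.98
tool_pos: [553.5, 246.0, 7.2]
orientation: [-180.0, 0.2, 4.1]
contact_force: [0.0, -0.8, -0.7]
width: 78.6
```

>>> apply_moves(series=[[[0, 0, -1], [0, 0, 0], 20], [[0, 0, -3], [0, 0, 0], 20], [[0, 0, -4], [0, 0, 0], 20], [[0, 0, -4], [0, 0, 0], 20], [[0, 0, 0], [0, 0, 0], 20], [[0, 0, 0], [0, 0, 0], 20]])

```text
clock: 21.72
tool_pos: [553.9, 245.9, 127.2]
orientation: [180.0, 0.2, 4.1]
contact_force: [-0.5, 0.4, -0.6]
width: 78.2
```

```bash
python3 c.py w9.png 52 68; python3 - <<'E'
from h import *
W=np.load("wW.npy")
D=np.array([546,246.4]); c,s=np.cos(np.radians(4)),np.sin(np.radians(4))
X=(W[...,0]-D[0])*c+(W[...,1]-D[1])*s; Y=-(W[...,0]-D[0])*s+(W[...,1]-D[1])*c; Z=W[...,2]
for x0 in list(range(-150,80,12))+list(range(80,124,3)):
    m=(abs(X-x0)<2)&(abs(Y)<8); print(x0,np.nanmedian(Z[m]).round(1) if m.any() else None,end=' ')
E
```

```text
[553.9 245.9 127.2] [180.     0.22   4.05] [[-0.0, -0.95, -0.33, 83.67], [1.0, -0.0, 0.0, -1.26], [-0.0, -0.33, 0.95, -168.88], [0.0, 0.0, 0.0, 1.0]]
[ 220   42   67   21 1392] z [56.6 57.9 59. ] [669.7 256.9] [14.  49.8] 4.09 [[660.9000244140625, 281.20001220703125], [664.5, 231.5], [678.4000244140625, 232.5], [674.9000244140625, 282.20001220703125]]
[   0   85   46   75 1009] z [53.  60.2 67. ] [605.8 435.2] [58.2 23.3] 6.73 [[575.5, 443.29998779296875], [578.2000122070312, 420.20001220703125], [636.0, 427.0], [633.2999877929688, 450.20001220703125]]
[  219    89    73   265 16262] z [58.8 59.8 60.9] [511.6 244.6] [265.6  57. ] 3.59 [[377.29998779296875, 264.70001220703125], [380.8999938964844, 207.8000030517578], [645.9000244140625, 224.5], [642.4000244140625, 281.29998779296875]]
-150 59.7 -138 59.8 -126 59.6 -114 59.9 -102 59.8 -90 59.8 -78 59.8 -66 59.9 -54 59.8 -42 59.8 -30 59.9 -18 59.7 -6 59.9 6 60.0 18 233.5 30 59.7 42 59.8 54 59.9 66 59.9 78 59.8 80 59.8 83 59.7 86 59.9 89 60.0 92 59.9 95 63.0 98 69.7 101 75.3 104 76.1 107 75.0 110 34.7 113 34.5 116 46.9 119 57.4 122 58.0
```

View pics/w9.png

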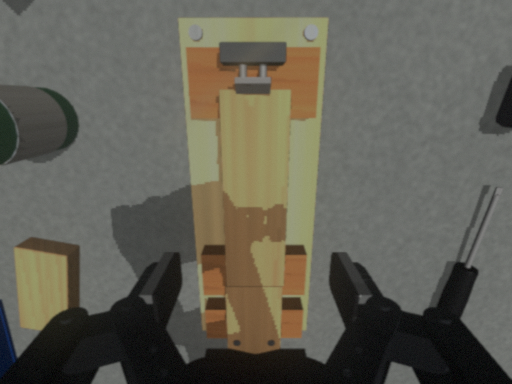

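```bash
python3 -c "
from rig import manip
print(manip.finish_job())"
```

```text
the job is handed in; nothing more can be done
None
```

The board is fitted, the gripper has let go, and the job is handed in at about 22 s of the 61 s allowed; no verdict is reported.

**What I did:** I gripped the board across its width and slid it in along its own slope at about 16°. Contact came at about 5 to 10 N, within about 2 mm of where the shoulder should meet the joint. I then lowered it about the joint edge, 1° at a time. The vertical force reading rose to about 9 N as the tail passed the catch. The final press read about 13 N upward at the wrist, or some 17 N including the board's weight.

**Last checks (wrist camera, hand clear):**
- **Height:** the board top reads 59.8 mm against a nominal 60, level with the fixed board and flat along its length. No gap shows at the joint.
- **Alignment:** the board was about 1.5 mm off line sideways, measured before letting go. It is straight to well under 1°.
- **Catch:** the nose lies over the tail and appears fully forward. I judged this from the picture and depth, because the catch joint itself cannot be read.
- **Other things on the bench:** I saw no sign that any had moved, but I did not measure them again.

**What disagreed:** the fingertips sat about 30 mm behind the reported TCP, so my first close shut the fingers above the board without touching it. I measured the offset with the wrist camera and gripped again lower. The true joint was about 1.5 mm from my camera estimate, within the calibration.

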